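# Shut and lock the teaspoon drawer

### The job

Put the teaspoons away: with your fingertips push the open blue-fronted drawer, the one with the teaspoons, fully home, and only then push its steel locking bar round until it lies flat across the blue front. Only push, do not pick anything up; leave the grey-fronted drawer and its bar as they stand, and do not disturb the jars and the ramekin.

Things in the scene. Friction and masses are not known exactly. Their poses are not given: they have to be found in the camera images.
- blue: Fixed wooden counter-top drawer unit with the blue drawer front and two teaspoons in the drawer. Case 200 (x) x 120 (y) x 85 mm (z). Origin: centre of its underside; its own -x axis points out of the front, towards the robot side. With the drawer shut the blue front's outer face lies at own x = -0.110. It may stand left or right of the ticket printer.
- blue_drawer (a joint): Opening of the blue drawer in m: 0 fully home, up to 0.12; slides out along the unit's own -x. Moves with about 1.5 N of friction and stays where it is left.
- blue_front (a point): Centre of the blue front's outer face across its width, 55 mm above the counter; moves with the drawer. The front is 116 mm wide, 10 mm thick, from 6 to 82 mm above the counter; the drawer sides behind it rise to only 52 mm. A finger lip 50 mm wide sticks out 8 mm low on it, at 14 to 20 mm above the counter.
- blue_bar (a joint): Angle of the blue unit's locking bar in rad: 0 = flat across the shut drawer front (pointing along the unit's own -y), 1.57 = sticking straight out of the front (own -x), larger = swung further aside towards own +y; stop at 2.3. Vertical hinge axis; a light push (about 1 N) turns it and it stays where it is left.
- blue_bar_hinge (a point): Hinge axis of the blue unit's locking bar at mid-height of the bar; at own (-0.117, 0.066, 0.055) of the unit. The bar is a flat steel strip 8 mm thick and 18 mm high (46 to 64 mm above the counter), reaching 86 mm from this axis, with a black end cap 10 mm thick and 22 mm high. The bracket round the hinge reaches up to 77 mm above the counter.
- blue_bar_end (a point): Middle of the black cap near the free end of the blue unit's bar, 80 mm from the hinge axis, 55 mm above the counter.
- grey: A second unit of the same make and size, with a grey drawer front and a red probe thermometer in its drawer, which also stands open with its bar swung out: to be left as it is. Origin and axes as for the blue unit.
- grey_front (a point): Centre of the grey front's outer face, 55 mm above the counter; moves with the grey drawer.
- grey_bar_end (a point): Black cap near the free end of the grey unit's bar, 80 mm from its hinge.
- chili_ramekin: Small dark blue ramekin, 58 mm wide and 34 mm high, standing loose on top of the blue unit towards its back. Origin: centre of its underside.
- spice_jar: Spice jar with a green cap, 46 mm wide and 106 mm high, standing loose on top of the grey unit towards its back. Origin: centre of its underside.
- teaspoon_a: Steel teaspoon, 130 x 26 x 11 mm, lying loose in the blue drawer, its length along the drawer; the drawer floor is 14 mm above the counter. Origin: centre of its underside. It rides along with the drawer.
- teaspoon_b: The second, equal teaspoon in the blue drawer, beside the first.
- thermometer: Red probe thermometer, 113 x 26 x 23 mm, lying loose in the grey drawer. Origin: centre of its underside.
- jar: Round glass jar with a green lid, 68 mm wide and 84 mm high, standing loose on the counter to the right of the right-hand unit. Origin: centre of its underside.
There are look-alikes about, which are no part of the job. Of the things like the chili_ramekin, leave any that is red or yellow; of the rest the larger one is meant.

How it is judged (in metres and radians):
On the way, in this order (a step that is already met when the one before it is completed fails the run):
1. the blue drawer is fully home while its bar is still swung out (value of joint blue_drawer below 0.005 m and value of joint blue_bar above 1 rad), for 0.2 s.
2. the bar lies flat across the shut blue front (value of joint blue_drawer below 0.005 m and value of joint blue_bar below 0.1 rad), for 0.2 s.
At the end, for the whole second after the job is handed in: Blue drawer within 5 mm of home, teaspoons inside, its bar within 0.1 rad of flat across the front; grey drawer moved under 10 mm, its bar end under 20 mm; thermometer, jar, spice jar and ramekin within 20 mm of their starts, the last three upright (all of step 2 and height (world z) of each of teaspoon_a, teaspoon_b below 0.05 m and horizontal distance between each of teaspoon_a, teaspoon_b and blue below 0.1 m and distance of each of thermometer, grey_bar_end, jar, spice_jar, chili_ramekin from where it was at the start of the episode below 0.02 m and distance of grey_front from where it was at the start of the episode below 0.01 m and angle between each of jar, spice_jar, chili_ramekin's own z axis and vertical below 0.2 rad); the robot touches nothing.
It fails at once if a teaspoon or the thermometer is lifted out of its drawer (height (world z) of any of teaspoon_a, teaspoon_b, thermometer above 0.05 m).
It fails at once if the grey drawer is moved by 10 mm or more (distance of grey_front from where it was at the start of the episode above 0.01 m).
It fails at once if the grey unit's bar is swung by 20 mm or more (distance of grey_bar_end from where it was at the start of the episode above 0.02 m).
It fails at once if a jar or the ramekin is moved, lifted or carried by 20 mm or more, or tipped (distance of any of jar, spice_jar, chili_ramekin from where it was at the start of the episode above 0.02 m or angle between any of jar, spice_jar, chili_ramekin's own z axis and vertical above 0.3 rad).
It also fails if it takes over 56 s, if anything falls off the work surface, if the arm or the gripper's body presses on something with over 40 N, if the wrist force passes 120 N, or if a joint passes its speed limit or range.

### The arm

A 6-joint arm with a two-finger parallel gripper is mounted at the origin on a cart in front of the work surface, level with it; the furniture and walls round the work are solid. World frame = base frame: x ahead of the robot, y to its left, z up, the work surface at z = 0. Lengths are in mm, angles in degrees, forces in N, time in s.
With the tool pointing down it reaches from about 325 to 850 mm from the base axis. Payload 15.5 kg.
Tool frame: the origin (TCP) lies between the finger pads; the fingertips stand finger_overhang ahead of it and the grasp point (between the pads) lies 5 mm behind it (finger_overhang is the distance from the TCP to the fingertips, in mm); z points along the fingers, y is the line along which they close (so a half turn about z gives the same grasp; the last joint's range is limited). The gripper opens to 91 mm and grips with 3 to 60 N. Pads are 32 mm wide; open, the fingers measure 118 mm over their backs; the gripper's body (76 mm by 178 mm) begins 60 mm behind the grasp point.
Start: joints at [-74.513, 28.281, 77.091, -0, 74.628, -5.472], TCP at [223.561, -583.65, 227.915] pointing down, gripper open.
Joint ranges: [-166.48, 166.48], [-47.26, 123.95], [12.59, 153.08], [-70.14, 250.14], [6.76, 159.57], [-176.63, 176.63]. Speed limits (degrees/s): [108.29, 108.29, 147.25, 172.46, 172.46, 172.46].

### API

Orientations are given as [roll, pitch, yaw] about the fixed x, y, z axes, in that order (R = Rz(yaw) Ry(pitch) Rx(roll)).
In Python, from plant import sense, snapshot, close_job, search_frame, place_of, finger_overhang gives the robot as it stands.
- The arm moves only by the shell command python3 -m jog 'ROWS'. ROWS is JSON, a list of rows, each a list of 3 entries, a list of its own where there are three numbers: the turn, a rotation vector about the tool's x, y, z each as a share of 180 degrees, from -1 to 1, then the shift along the tool's x, y, z each as a share of 1 m, from -1 to 1, then the closure, from -1 (fully open) to 1 (shut). A call has exactly 5 rows; each row is the pose to reach, as a shift and turn from the pose commanded when the call began, along the tool's axes at that moment, turning the shorter way round; what a row does not reach only later rows make up. A row lasts 1/12 s, in which the tool goes at most 41.7 mm and 7.16 degrees, less where a joint would pass 70% of its speed; a pose out of reach is approached as far as the arm can. A call with a number of a shift or a turn outside -1 to 1 is refused whole. A call with a gripper value outside its range is refused whole. The fingers move at their own pace and stop on an object; the grip force is fixed at half the most. Time passes only in rows, so rows that repeat a pose let the fingers close, or fill a call up. It gives the time, the measured TCP pose, the force, the opening and the grip force at its end, in the units of the state.
- sense(): the state, without advancing time (a new reading comes with each control period).
- snapshot(name): name is "scene" or "side" or "wrist"; returns a dict with "img" (384x512x3 uint8, red, green, blue), "fovy" (degrees; the focal length in pixels is half the picture's height over the tangent of half this angle, whatever the lens; pixels are square), "cx", "cy" (the principal point, pixels), "T" (4x4, takes a point from camera to world coordinates); the wrist camera has in their place "hand_eye" (4x4, takes a point from camera to tool coordinates, whose origin is the TCP and whose axes are the flange's). Camera axes: x right, y up, looking along -z (the intrinsics and any distortion apply to the point x, -y, -z); pixel columns grow to the right and rows downward; lengths in mm; the calibration is good to about 2 mm. The wrist camera is an equidistant fisheye: a pixel r from the principal point sees the ray r / f radians off the axis. A picture is of the moment at which its call begins: read the wrist's pose just before it. There is no depth.
- close_job(): hands the job in; it is judged then, once.
Trained networks look in a picture, given as the dict that the camera call returned (one of the last four; its "shot" number tells which), for a name from the list of things; names that differ only in an ending like _2 or _b are one class to them, and where a whole thing is asked for, a point or a joint stands for the part that bears it (a point fixed in the world has none). Each returns a list of dicts, best first, with "confidence" (0 to 1); they miss things now and then, are a little off and sometimes report something else, mostly with a low value. They report only what shows in the picture. A call takes as long as a camera call. They do not tell look-alikes from the thing itself.
- search_frame(query, picture): "box" ([left, top, right, bottom] in pixels, round what is visible of it).
- place_of(query, picture): "at" ([column, row] in pixels: a listed point, or the origin of a listed thing).
The state is a dict: "time": time; "joints": joint angles; "qd": joint speeds; "joint_efforts": joint torques, N m; "position": TCP position; "orientation": TCP orientation; "force": force on the tool from outside, world axes, zero at the start; "wrist_torque": the same for the moment, N m; "opening": finger opening in mm; "gripper_force": force on a finger pad.
Only numpy, scipy, OpenCV 4.12 (cv2) and the standard library are available. Lean on these libraries where they do the work, as an engineer would, in place of code of your own. Each camera call takes 0.05 s, during which the arm holds its last target. There are 200 camera calls.

## Working session

There is one attempt and no reset: what is moved stays moved. The work goes in short steps, Python scripts to look and compute and a shell command to move; the robot and the scene stay as the last step left them, time stands still between calls to the robot, and variables do not carry over. Pictures are saved under pics/ and viewed, at most 10 in all, crops included, and the job is handed in when it is done.

```bash
ls; mkdir -p pics
cat > h.py <<'E'
import numpy as np, cv2
from plant import *
from scipy.spatial.transform import Rotation as R
def ray(p,px):
    """world origin, dir for scene/side"""
    f=p["img"].shape[0]/2/np.tan(np.radians(p["fovy"])/2)
    d=np.array([(px[0]-p["cx"])/f,-(px[1]-p["cy"])/f,-1.])
    T=np.array(p["T"]); d=T[:3,:3]@d
    return T[:3,3],d/np.linalg.norm(d)
def atz(p,px,z):
    o,d=ray(p,px); return o+d*(z-o[2])/d[2]
def tri(a,b):
    (o1,d1),(o2,d2)=a,b
    A=np.stack([d1,-d2],1); s=np.linalg.lstsq(A,o2-o1,rcond=None)[0]
    x,y=o1+s[0]*d1,o2+s[1]*d2
    return (x+y)/2,np.linalg.norm(x-y)
def save(p,n): cv2.imwrite(f"pics/{n}.png",cv2.cvtColor(p["img"],cv2.COLOR_RGB2BGR))
E
python3 - <<'E'
from h import *
print(sense()["position"],sense()["orientation"],finger_overhang)
a=snapshot("scene");b=snapshot("side")
save(a,"scene0");save(b,"side0")
print({k:v for k,v in a.items() if k!="img"},b["T"])
for q in ["blue","grey","blue_front","blue_bar_hinge","blue_bar_end","grey_front","grey_bar_end","chili_ramekin","spice_jar","jar"]:
    r=[place_of(q,p)[:3] for p in(a,b)]
    print(q,[[(np.round(x["at"]),round(x["confidence"],2)) for x in y] for y in r])
    if r[0] and r[1]: print("   ",tri(ray(a,r[0][0]["at"]),ray(b,r[1][0]["at"])))
cv2.imwrite("pics/both0.png",cv2.cvtColor(cv2.resize(np.vstack([a["img"],b["img"]]),(400,600)),cv2.COLOR_RGB2BGR))
E
```

```text
pics
[ 223.47394044 -583.27333     227.34557982] [-1.79929930e+02 -7.86490047e-03  2.09588253e+01] 14.0
{'fovy': 56.20997654221894, 'cx': 256.7190141327151, 'cy': 195.94963324884557, 'T': array([[-8.51217326e-01,  3.62295366e-01, -3.79698739e-01,
         3.09593174e+02],
       [-5.24758885e-01, -5.77137289e-01,  6.25732101e-01,
         5.22972721e+02],
       [ 7.56153917e-03,  7.31884292e-01,  6.81386972e-01,
         7.46096730e+02],
       [ 0.00000000e+00,  0.00000000e+00,  0.00000000e+00,
         1.00000000e+00]]), 'shot': 1} [[ 9.94190538e-01  7.93826482e-02 -7.26881582e-02  5.59564248e+02]
 [-1.06545813e-01  6.30014611e-01 -7.69239612e-01 -9.67716328e+02]
 [-1.52696759e-02  7.72515363e-01  6.34812454e-01  7.97891531e+02]
 [ 0.00000000e+00  0.00000000e+00  0.00000000e+00  1.00000000e+00]]
blue [[(array([288., 190.]), 0.83)], [(array([267., 235.]), 0.77)]]
    (array([ 659.11288074, -234.49933354,    1.85224065]), np.float64(5.723792194835369))
grey [[], [(array([250., 156.]), 0.84)]]
blue_front [[(array([342., 197.]), 0.84)], [(array([207., 228.]), 0.59)]]
    (array([ 487.
[... 779 characters left out ...]
5077359]), np.float64(22.4549929642763))
chili_ramekin [[(array([309., 167.]), 0.57), (array([269., 167.]), 0.56), (array([233., 184.]), 0.49)], [(array([287., 212.]), 0.85), (array([271., 270.]), 0.81), (array([306., 216.]), 0.69)]]
    (array([ 664.7619506 , -268.85726957,  101.08726497]), np.float64(107.40412817105714))
spice_jar [[(array([180., 269.]), 0.81)], [(array([264., 134.]), 0.92)]]
    (array([703.3711784 , 208.73511881,  87.00049009]), np.float64(11.111069116239848))
jar [[(array([350., 175.]), 0.91), (array([198., 297.]), 0.18)], [(array([226., 290.]), 0.91), (array([266., 236.]), 0.62)]]
    (array([ 525.83404838, -413.34819358,   -3.20012933]), np.float64(6.544654000854271))
```

Run:
```python
import cv2,numpy as np
a=cv2.imread("pics/scene0.png");b=cv2.imread("pics/side0.png")
c=np.hstack([a[110:310,220:420],b[130:330,140:340]])
cv2.imwrite("pics/c0.png",cv2.resize(c,(800,400),interpolation=cv2.INTER_CUBIC))
```

```text
(no output)
```

View pics/scene0.png

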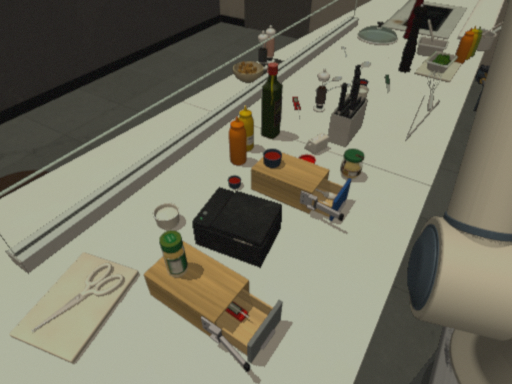

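View pics/side0.png

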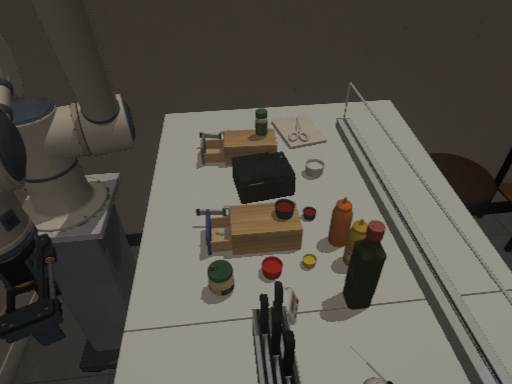

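View pics/c0.png

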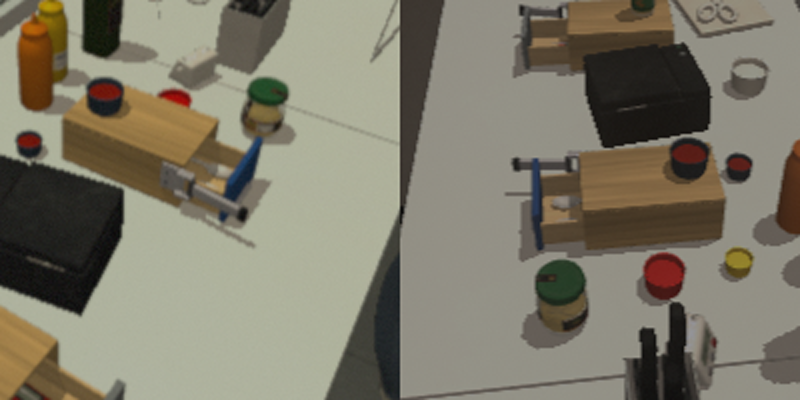

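The scene shows two wooden units, blue front at scene (342,195) / side (209,231) and grey front at scene (265,328) / side (205,150). The blue one holds the pale teaspoons, and its bar cap is at scene (343,217) / side (198,213). The ramekin on the blue unit is dark blue, at side (285,209). Its look-alikes stand on the counter: a small dark one, a red one and a yellow one. I choose the unit with the blue front, and the crop confirms it: blue face, steel bar with black cap sticking out, and the jar to its right at side (220,278).

Run:
```python
from h import *
a=snapshot("scene");b=snapshot("side")
for n,p,L in(("side",b,[(227.5,205),(231,236),(301,233),(296,204)]),("scene",a,[(302.5,189),(328.5,171.5),(281,154),(252,170)])):
    P=np.array([atz(p,q,85)[:2] for q in L]); print(n,P.round(1).tolist(),"centre",P.mean(0).round(1))
    print(" yaw",[np.degrees(np.arctan2(*(P[i]-P[j])[::-1])).round(1) for i,j in((3,0),(2,1))])
for q in ["blue_front","blue_bar_end","blue_bar_hinge"]:
    for p in(a,b): 
        r=place_of(q,p); print(q,[atz(p,x["at"],55).round(1).tolist() for x in r[:1]])
# jar & grey, bbox
for q in ["jar","grey_bar_end"]:
    for p in (a,b): print(q,[atz(p,x["at"],0 if q=="jar" else 55).round(0).tolist() for x in place_of(q,p)[:1]])
```

```text
side [[550.6, -175.5], [554.2, -302.7], [745.8, -314.8], [755.4, -196.5]] centre [ 651.5 -247.4]
 yaw [np.float64(-5.8), np.float64(-3.6)]
scene [[585.7, -175.3], [555.5, -284.6], [714.2, -285.8], [748.1, -171.6]] centre [ 650.9 -229.3]
 yaw [np.float64(1.3), np.float64(-0.4)]
blue_front [[488.1, -232.8, 55.0]]
blue_front [[482.9, -235.5, 55.0]]
blue_bar_end [[456.5, -167.2, 55.0]]
blue_bar_end [[467.2, -155.0, 55.0]]
blue_bar_hinge [[534.1, -170.7, 55.0]]
blue_bar_hinge [[542.0, -182.2, 55.0]]
jar []
jar [[522.0, -420.0, 0.0]]
grey_bar_end [[460.0, 300.0, 55.0]]
grey_bar_end [[448.0, 304.0, 55.0]]
```

```bash
python3 -m jog '[[[0,0,0.1164],[0.145,-0.131,0],1],[[0,0,0.1164],[0.145,-0.131,0],1],[[0,0,0.1164],[0.145,-0.131,0],1],[[0,0,0.1164],[0.145,-0.131,0],1],[[0,0,0.1164],[0.145,-0.131,0],1]]'; python3 -c "
from h import *
s=sense();print(s['time'],s['position'],s['orientation'],s['opening'])"
```

```text
time: 2.12
position: [312.9, -406.4, 227.9]
orientation: [-180.0, -0.0, -0.0]
force: [0.7, -0.6, -1.0]
opening: 60.5
gripper_force: 0.0
2.1167 [ 312.85318208 -406.39161304  227.94492375] [-1.79953256e+02 -3.54409515e-03 -2.14025104e-02] 60.508831531016924
```

```bash
cat >> h.py <<'E'
def wray(p,s,px):
    f=p["img"].shape[0]/2/np.tan(np.radians(p["fovy"])/2)
    u=np.array([px[0]-p["cx"],px[1]-p["cy"]]); r=np.linalg.norm(u); th=r/f
    d=np.array([u[0]/r*np.sin(th),-u[1]/r*np.sin(th),-np.cos(th)])
    H=np.array(p["hand_eye"]); Rm=R.from_euler("xyz",s["orientation"],degrees=True).as_matrix()
    return Rm@H[:3,3]+s["position"], Rm@H[:3,:3]@d
def wz(p,s,px,z):
    o,d=wray(p,s,px); return (o+d*(z-o[2])/d[2]).round(1)
def look(n):
    s=sense();p=snapshot("wrist");save(p,n)
    print(s["time"],np.round(s["position"],1),np.round(s["orientation"],2))
    out={}
    for q in ["blue_front","blue_bar_end","blue_bar_hinge","blue"]:
        r=place_of(q,p)
        print(q,[(np.round(x["at"],1).tolist(),round(x["confidence"],2),wz(p,s,x["at"],0 if q=="blue" else 55).tolist()) for x in r[:2]])
        if r: out[q]=wray(p,s,r[0]["at"])
    return p,s,out
E
python3 -m jog '[[[0,0,0],[0.087,-0.172,0],1],[[0,0,0],[0.087,-0.172,0],1],[[0,0,0],[0.087,-0.172,0],1],[[0,0,0],[0.087,-0.172,0],1],[[0,0,0],[0.087,-0.172,0],1]]'; python3 -c "
from h import *
look('w1')"
```

```text
time: 2.53
position: [399.9, -234.3, 228.1]
orientation: [-180.0, -0.0, 0.1]
force: [0.5, 0.1, -0.7]
opening: 27.2
gripper_force: 0.0
2.5333 [ 399.9 -234.3  228.1] [-1.7997e+02 -2.0000e-02  6.0000e-02]
blue_front [([260.4, 99.1], 0.8, [487.9, -236.8, 55.0])]
blue_bar_end [([194.2, 128.5], 0.61, [456.3, -162.7, 55.0]), ([2.0, 28.2], 0.3, [632.2, 140.0, 55.0])]
blue_bar_hinge [([198.7, 54.8], 0.83, [539.6, -169.0, 55.0])]
blue []
```

View pics/w1.png

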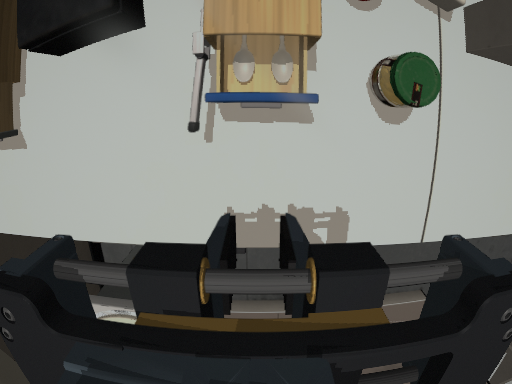

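The wrist view from above shows the blue front edge from (206,97) to (318,98), two teaspoons behind it at (244,65) and (283,65), the bar from hinge (200,45) to cap (193,127), and the jar at right (413,80).

```bash
python3 -c "
from h import *
p,s,o=look('w1b')
im=p['img'].astype(int)
m=((im[...,2]>im[...,0]*1.8)&(im[...,2]>70)&(np.arange(384)[:,None]<150)).astype(np.uint8)
ys,xs=np.nonzero(m)
top=[(c,ys[xs==c].min()) for c in (212,265,312)]; bot=[(c,ys[xs==c].max()) for c in (212,265,312)]
print(xs.min(),xs.max(),top,bot)
for c in top+bot: print(c,wz(p,s,c,82))
for c in ((xs.min(),98),(xs.max(),98)): print(wz(p,s,c,82))
for c in ((206,36),(321,39)): print('case',wz(p,s,c,85))
b=search_frame('jar',p)[0]['box'];print('jar',b,wz(p,s,(b[0],(b[1]+b[3])/2),84),wz(p,s,((b[0]+b[2])/2,b[3]),84))
"
```

```text
2.7833 [ 399.1 -237.8  228. ] [ 1.7997e+02 -1.0000e-02  4.0000e-02]
blue_front [([260.1, 101.4], 0.58, [484.6, -240.2, 55.0])]
blue_bar_end [([192.1, 125.6], 0.94, [458.9, -164.1, 55.0]), ([280.4, 32.8], 0.41, [562.7, -262.4, 55.0])]
blue_bar_hinge [([196.5, 54.1], 0.8, [539.8, -170.3, 55.0])]
blue []
202 314 [(212, np.int64(92)), (265, np.int64(92)), (312, np.int64(93))] [(212, np.int64(100)), (265, np.int64(100)), (312, np.int64(99))]
(212, np.int64(92)) [ 494.7 -191.5   82. ]
(265, np.int64(92)) [ 493.9 -244.9   82. ]
(312, np.int64(93)) [ 494.  -292.5   82. ]
(212, np.int64(100)) [ 486.5 -191.4   82. ]
(265, np.int64(100)) [ 485.8 -244.9   82. ]
(312, np.int64(99)) [ 487.8 -292.6   82. ]
[ 488.9 -181.2   82. ]
[ 488.9 -294.7   82. ]
case [ 553.1 -186.    85. ]
case [ 550.7 -301.1   85. ]Traceback (most recent call last):
  File "<string>", line 12, in <module>
    b=search_frame('jar',p)[0]['box'];print('jar',b,wz(p,s,(b[0],(b[1]+b[3])/2),84),wz(p,s,((b[0]+b[2])/2,b[3]),84))
      ~~~~~~~~~~~~~~~~~~~~~^^^
IndexError: list index out of range
```

```bash
python3 -m jog '[[[0,0,0],[0.01,0.004,0.035],1],[[0,0,0],[0.02,0.004,0.07],1],[[0,0,0],[0.03,0.004,0.105],1],[[0,0,0],[0.04,0.004,0.14],1],[[0,0,0],[0.045,0.004,0.174],1]]'; python3 -m jog '[[[0,0,0],[0.006,0,0],1],[[0,0,0],[0.012,0,0],1],[[0,0,0],[0.018,0,0],1],[[0,0,0],[0.024,0,0],1],[[0,0,0],[0.03,0,0],1]]'; python3 -m jog '[[[0,0,0],[0.007,0,0],1],[[0,0,0],[0.014,0,0],1],[[0,0,0],[0.021,0,0],1],[[0,0,0],[0.028,0,0],1],[[0,0,0],[0.035,0,0],1]]'; python3 -c "
from h import *
look('w2')"
```

```text
time: 3.5
position: [444.9, -242.0, 52.3]
orientation: [180.0, -0.1, -0.0]
force: [0.1, -0.1, -1.1]
opening: 0.3
gripper_force: 0.0
time: 3.92
position: [475.4, -242.1, 55.9]
orientation: [179.9, -0.1, 0.0]
force: [-2.1, -0.2, 1.3]
opening: 0.6
gripper_force: 1.0
time: 4.33
position: [509.8, -241.4, 54.0]
orientation: [180.0, -0.0, 0.0]
force: [-1.7, -0.8, 1.2]
opening: 0.4
gripper_force: 1.0
4.3333 [ 509.8 -241.4   54. ] [ 1.8e+02 -0.0e+00  1.0e-02]
blue_front [([251.4, 223.2], 0.97, [526.1, -237.4, 55.0])]
blue_bar_end [([145.3, 308.9], 0.61, [458.8, -162.0, 55.0])]
blue_bar_hinge [([138.3, 199.6], 0.7, [540.0, -171.2, 55.0])]
blue [([252.1, 20.9], 0.88, [652.8, -237.2, 0.0])]
```

View pics/w2.png

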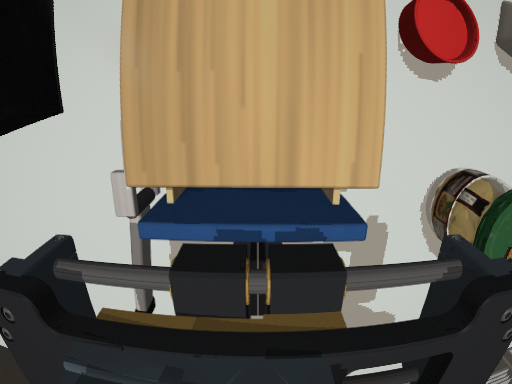

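The fingers (centre about (257,280)) are against the blue front at row 235, about 20 mm from home. The bar to the left is still sticking out at (145,270). I'll keep pushing.

```bash
python3 -m jog '[[[0,0,0],[0.004,0,0],1],[[0,0,0],[0.008,0,0],1],[[0,0,0],[0.012,0,0],1],[[0,0,0],[0.015,0,0],1],[[0,0,0],[0.018,0,0],1]]'; python3 -m jog '[[[0,0,0],[0.0015,0,0],1],[[0,0,0],[0.003,0,0],1],[[0,0,0],[0.004,0,0],1],[[0,0,0],[0.004,0,0],1],[[0,0,0],[0.004,0,0],1]]'; python3 -c "
from h import *
look('w3')"
```

```text
time: 5.0
position: [527.4, -241.4, 53.8]
orientation: [-180.0, 0.0, 0.0]
force: [-1.4, 0.7, -0.8]
opening: 0.2
gripper_force: 0.9
time: 5.42
position: [528.3, -241.3, 53.9]
orientation: [-180.0, 0.3, 0.0]
force: [-21.7, -5.7, 13.6]
opening: 0.4
gripper_force: 11.0
5.4167 [ 528.3 -241.3   53.9] [-1.7995e+02  2.9000e-01  2.0000e-02]
blue_front [([250.5, 220.5], 0.65, [546.4, -236.8, 55.0])]
blue_bar_end []
blue_bar_hinge []
blue [([256.1, 41.2], 0.63, [655.5, -239.8, 0.0])]
```

The force rose to 22 N at x=528, so the drawer is on its stop. I'll back off and check it.

```bash
python3 -m jog '[[[0,0,0],[-0.006,0,0],1],[[0,0,0],[-0.03,0,0],1],[[0,0,0],[-0.06,0,0],1],[[0,0,0],[-0.09,0,0],1],[[0,0,0],[-0.11,0,0],1]]'; python3 -m jog '[[[0,0,0],[0,-0.03,0],1],[[0,0,0],[0,-0.06,0],1],[[0,0,0],[0,-0.09,0],1],[[0,0,0],[0,-0.117,0],1],[[0,0,0],[0,-0.117,0],1]]'; python3 -c "
from h import *
look('w4')"
```

```text
time: 6.08
position: [419.0, -241.0, 54.0]
orientation: [-180.0, 0.0, 0.0]
force: [1.0, -0.3, 0.4]
opening: 0.4
gripper_force: 0.0
time: 6.5
position: [420.3, -120.9, 54.0]
orientation: [-179.9, 0.1, 0.1]
force: [-1.1, 0.5, -0.8]
opening: 0.4
gripper_force: 0.0
6.5 [ 420.3 -120.9   54. ] [-1.7995e+02  5.0000e-02  1.2000e-01]
blue_front [([453.2, 48.5], 0.74, [545.2, -237.3, 55.0])]
blue_bar_end []
blue_bar_hinge [([353.2, 41.4], 0.98, [538.8, -170.9, 55.0])]
blue []
```

View pics/w4.png

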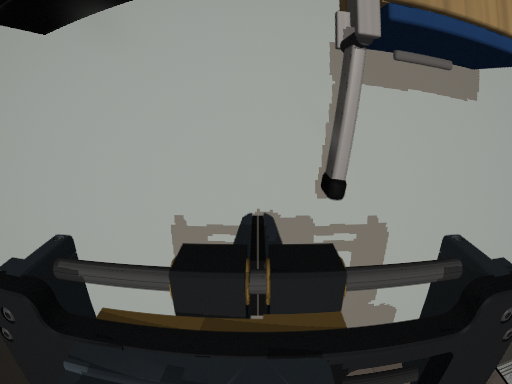

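The drawer is shut: the blue front is at top right, about (450,40). The bar still sticks out, from hinge (355,35) to cap (335,187), and my fingertips are left of it at (258,215). Next I push the bar round along its arc.

```bash
python3 -m jog '[[[0,0,0],[0.012,0,0],1],[[0,0,0],[0.026,0,0],1],[[0,0,0],[0.04,0,0],1],[[0,0,0],[0.051,0,0],1],[[0,0,0],[0.051,0,0],1]]'; python3 -m jog '[[[0,0,0],[0,0.014,0],1],[[0,0,0],[0,0.0285,0],1],[[0,0,0],[-0.001,0.036,0],1],[[0,0,0],[-0.003,0.043,0],1],[[0,0,0],[-0.003,0.051,0],1]]'; python3 -m jog '[[[0,0,0],[0,0.008,0],1],[[0,0,0],[0.0025,0.017,0],1],[[0,0,0],[0.005,0.025,0],1],[[0,0,0],[0.0095,0.033,0],1],[[0,0,0],[0.015,0.041,0],1]]';  python3 -c "
from h import *
look('w5')"
```

```text
time: 7.17
position: [474.6, -125.8, 54.0]
orientation: [179.9, -0.2, -0.1]
force: [-0.2, -0.3, 0.7]
opening: 0.5
gripper_force: 0.0
time: 7.58
position: [468.2, -175.9, 53.8]
orientation: [-180.0, 0.0, -0.0]
force: [1.0, 1.6, 0.4]
opening: 0.5
gripper_force: 0.6
time: 8.0
position: [484.4, -217.2, 53.9]
orientation: [-180.0, 0.0, 0.0]
force: [-0.5, 0.7, 0.3]
opening: 0.8
gripper_force: 0.5
8.0 [ 484.4 -217.2   53.9] [-1.7999e+02  1.0000e-02  0.0000e+00]
blue_front [([298.6, 146.5], 0.61, [544.5, -238.4, 55.0])]
blue_bar_end [([299.4, 228.8], 0.77, [497.1, -240.7, 55.0])]
blue_bar_hinge [([174.2, 155.3], 0.58, [540.2, -171.3, 55.0])]
blue []
```

View pics/w5.png

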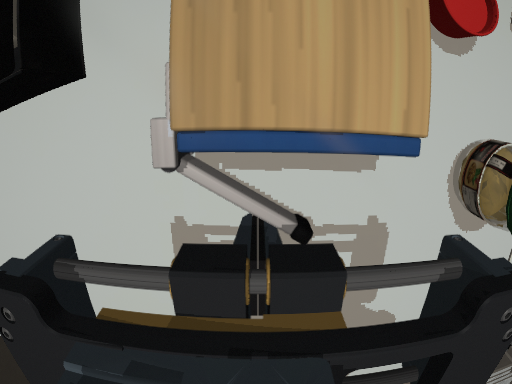

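The bar has swung to about 32°, with its cap at (300,229) and the fingertips behind it. The drawer is still shut. I'll go on to flat.

```bash
python3 -m jog '[[[0,0,0],[0.007,0.007,0],1],[[0,0,0],[0.015,0.0136,0],1],[[0,0,0],[0.022,0.0167,0],1],[[0,0,0],[0.0285,0.02,0],1],[[0,0,0],[0.032,0.022,0],1]]'; python3 -m jog '[[[0,0,0],[0.001,0,0],1],[[0,0,0],[0.002,0,0],1],[[0,0,0],[0.003,0,0],1],[[0,0,0],[0.004,0,0],1],[[0,0,0],[0.004,0,0],1]]';  python3 -c "
from h import *
look('w6')"
```

```text
time: 8.67
position: [516.8, -238.5, 53.8]
orientation: [-180.0, 0.0, 0.0]
force: [-11.6, 10.3, 2.5]
opening: 0.2
gripper_force: 6.7
time: 9.08
position: [517.2, -238.0, 53.5]
orientation: [-179.9, 0.3, 0.0]
force: [-18.7, -5.7, 9.1]
opening: 0.1
gripper_force: 9.9
9.0833 [ 517.2 -238.    53.5] [-1.7992e+02  3.4000e-01  3.0000e-02]
blue_front [([255.7, 201.5], 0.66, [546.7, -236.4, 55.0])]
blue_bar_end [([282.0, 217.9], 0.81, [536.9, -251.2, 55.0])]
blue_bar_hinge [([143.3, 213.9], 0.92, [538.7, -170.1, 55.0]), ([281.5, 218.9], 0.52, [536.3, -251.0, 55.0])]
blue [([260.6, 25.8], 0.74, [655.7, -239.5, 0.0])]
```

```bash
python3 -m jog '[[[0,0,0],[-0.004,0,0],1],[[0,0,0],[-0.02,0,0],1],[[0,0,0],[-0.045,0,0],1],[[0,0,0],[-0.07,0,0],1],[[0,0,0],[-0.09,0,0],1]]'; python3 -m jog '[[[0,0,0],[0,0,-0.035],1],[[0,0,0],[0,0,-0.07],1],[[0,0,0],[0,0,-0.1],1],[[0,0,0],[0,0,-0.12],1],[[0,0,0],[0,0,-0.12],1]]';  python3 -c "
from h import *
look('w7')
a=snapshot('side');save(a,'s7')
i=cv2.imread('pics/w7.png');c=a['img'][100:340,140:396,::-1]
cv2.imwrite('pics/f7.png',np.hstack([cv2.resize(i,(400,300)),cv2.resize(c,(400,300))]))
"
```

```text
time: 9.75
position: [428.7, -238.2, 53.9]
orientation: [-180.0, 0.0, 0.0]
force: [0.5, -0.6, -0.4]
opening: 0.3
gripper_force: 0.0
time: 10.17
position: [431.9, -239.7, 177.9]
orientation: [179.8, -0.3, 0.0]
force: [0.9, -0.4, 1.0]
opening: 0.6
gripper_force: 0.0
10.1667 [ 431.9 -239.7  177.9] [ 1.7977e+02 -3.1000e-01  2.0000e-02]
blue_front [([255.1, 70.1], 0.66, [547.2, -237.5, 55.0])]
blue_bar_end [([268.2, 80.4], 0.59, [537.5, -249.6, 55.0])]
blue_bar_hinge [([183.1, 78.7], 0.61, [541.3, -169.7, 55.0])]
blue []
```

View pics/f7.png

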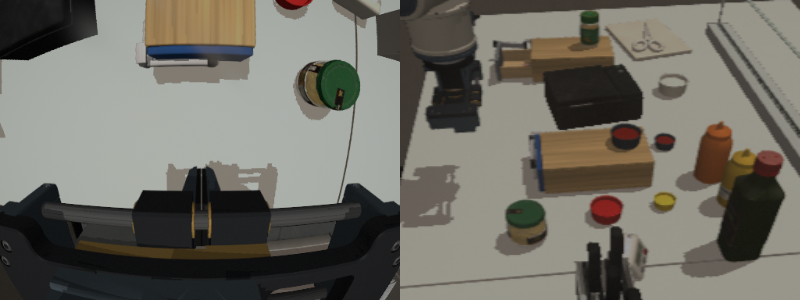

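The blue drawer is shut and the bar lies flat across it, with the cap at about (210,65) in the left half of the picture. The jar, ramekin and grey unit are undisturbed. The bar stopped the fingers 11.1 mm short of where the front did, against 11 mm expected for a flat bar. I'm handing in.

```bash
python3 -c "
from h import *
print(close_job())"
```

```text
the job is handed in; nothing more can be done
None
```

I pushed the blue drawer fully home, then its bar flat across the blue front, and handed the job in at about 10 s with the robot clear; in the last pictures the grey unit, jars and ramekin looked undisturbed, but no verdict came back.

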